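Bearing check on the bench sanding spindle

ROBOT

A 6-joint arm with a two-finger parallel gripper is mounted at the origin on the work surface. World frame = base frame: x ahead of the robot, y to its left, z up, the work surface at z = 0. Lengths are in mm, angles in rad, forces in N, time in s.
With the tool pointing down it reaches from about 325 to 750 mm from the base axis. Payload 7.6 kg.
Tool frame: the origin (TCP) lies on the centre line of the jaws, within the pads' length; the fingertips stand 22 mm ahead of it and the grasp point (between the pads) lies 3 mm ahead of it; y points along the fingers, z is the direction in which the jaws open and shut, and the axes are right-handed (so a half turn about y gives the same grasp; the last joint's range is limited). The gripper opens to 85 mm and grips with 20 to 120 N. Pads are 22 mm wide; open, the fingers measure 114 mm over their backs; the gripper's body (76 mm by 85 mm) begins 54 mm behind the grasp point. The pads swing forward as they close: fully open they stand 13 mm farther back than shut.
Start: joints at [1.181, 0.052, 1.401, -0, 1.689, -0.07], TCP at [165.031, 498.406, 253.323] pointing down, gripper open.
Joint ranges: [-2.9, 2.9], [-0.91, 2.17], [0.12, 2.37], [-1.06, 4.2], [0.26, 2.73], [-2.93, 2.93]. Speed limits (rad/s): [2.57, 2.57, 3.01, 3.14, 3.14, 3.14].

INTERFACE

Orientations are given as a unit quaternion [w, x, y, z].
In Python, from bench import robot gives the robot as it stands.
- The arm moves only by the tool jog_arm, never from a script. Its argument "plan" is a list of rows, each a list of 3 entries, a list of its own where there are three numbers: the closure, from 0 (fully open) to 1 (shut), then the shift along the tool's x, y, z in mm, then the turn, a rotation vector about the tool's x, y, z in degrees. In form: [[gripper, [dx, dy, dz], [ax, ay, az]], ...]. A call has 1 to 8 rows; each row shifts and turns the commanded pose from where the row before left it, along the tool's axes as they then stand; what a row does not reach is not made up. A row lasts 1/10 s, in which the tool goes at most 50 mm and 8.59 degrees, less where a joint would pass 70% of its speed; a pose out of reach is approached as far as the arm can. A call is refused whole if a number of a shift passes 50 or a number of a turn 8.59, either way. A call with a gripper value outside its range is refused whole. The fingers move at their own pace and stop on an object; the grip force is fixed at half the most. Time passes only in rows, so rows that do not move let the fingers close. It gives the time, the measured TCP pose, the force and the opening at its end, in the units of the state.
- robot.state(): the state, without advancing time (a new reading comes with each control period).
- robot.read_camera(name): name is "scene" or "top"; returns the picture (400x640x3 uint8, red, green, blue); there is no depth.
- robot.camera_params(name): a dict with "fx", "fy", "cx", "cy" (pixels), "k1" (the pictures are not rectified: a ray, as slopes to the right and down, at radius r is drawn at 1 + k1 r^2 times it, then the intrinsics apply), "xyz" and "rotation" of the camera in the world. Camera axes: x right, y up, looking along -z (the intrinsics and any distortion apply to the point x, -y, -z); pixel columns grow to the right and rows downward; lengths in mm; the calibration is good to about 2 mm. A picture is of the moment at which its call begins. camera_params takes no time and is no camera call.
- robot.close_job(): hands the job in, once; it reports no verdict.
Trained networks look in the newest picture that a camera, given by its name, has taken for a name from the list of things; names that differ only in an ending like _2 or _b are one class to them, and where a whole thing is asked for, a point or a joint stands for the part that bears it (a point fixed in the world has none). Each returns a list of dicts, best first, with "confidence" (0 to 1); they miss things now and then, are a little off and sometimes report something else, mostly with a low value. They report only what shows in the picture. A call takes as long as a camera call. They do not tell look-alikes from the thing itself.
- robot.search_frame(camera, thing): "bbox" ([centre column, centre row, width, height] in pixels, round what is visible of it).
- robot.cut_out(camera, thing): "pixels" (400x640 bool, what is visible of it) and "bbox" ([centre column, centre row, width, height] in pixels, round what is visible of it).
The state is a dict: "clock": time; "q": joint angles; "dq": joint speeds; "tau": joint torques, N m; "ee_pos": TCP position; "tool_rot": TCP orientation; "force": force on the tool from outside, world axes, zero at the start; "wrist_torque": the same for the moment, N m; "finger_gap": opening from 0.0 (shut) to 1.0 (fully open).
Only numpy, scipy, OpenCV 4.12 (cv2) and the standard library are available. Lean on these libraries where they do the work, as an engineer would, in place of code of your own. Each camera call takes 0.05 s, during which the arm holds its last target.

TASK

The sanding spindle is due for its bearing check. First push the open door of its belt guard shut until it snaps home on its catch; then take the bearing checker out of its wooden holder and hold it upright, tip down, on the middle of the measuring pad of the bearing next to the sanding drum, pressing lightly so that the sprung tip goes about half-way in. Finish while still holding the checker on the pad like that, never press it hard on the machine, and leave the other things on the bench where they are.

Things in the scene. Friction and masses are not known exactly. Their poses are not given: they have to be found in the camera images.
- spindle: Bench sanding spindle, fixed. Origin on the bench midway between its two dark grey pillow-block bearings; z up, y along the shaft (91 mm up) to the brown sanding drum: 120 mm dia., y = 98 to 218 mm, top 152 mm up. Bearings at y = 64 and -64 mm, tops 126 mm up. Green belt guard at y = -98 to -173, x = -78 to 78 mm, top 185 mm up. Foot plate 170 x 360 x 10 mm, pedestal 55 mm high.
- guard_door (a joint): Angle of the guard's door, rad: 0 shut, grows as it opens; starts 0.5 to 1.1. Light hinge (0.04 N m friction): stays where it is left. At about 0.1 rad its tongue meets the catch's sprung roller; some 10 N near the free edge takes it past, and from about 0.05 rad it snaps shut to 0 against its stop and stays.
- door_hinge (a point): Point on the door's vertical hinge axis (x = 78, y = -175 mm of the spindle), 145 mm above the bench. Axes turn with the door: x from the free edge to the hinge, y from the outer face inwards (closing direction), z up; shut, they are parallel to the spindle's. The door opens counter-clockwise seen from above, its free edge swinging out to the spindle's -y.
- door_push (a point): Spot on the outer face of the door where to push, 130 mm from the hinge axis, 24 mm from the free edge, 145 mm above the bench. Axes as door_hinge. The door is a flat green plate 152 mm wide, 4 mm thick, 14 to 182 mm above the bench; a black pull knob (26 mm dia., 23 mm proud) sits 60 mm above the bench near the free edge.
- holder: Wooden holder of the checker, fixed on the bench: block 62 (x) x 94 (y) x 90 mm high with a pocket 34 x 64 mm open at the top. Origin: centre of its underside; z up.
- checker: Bearing checker, grey hand-held instrument, 0.16 to 0.26 kg, standing tip down in the holder with 3 mm play. Origin: free end of its tip when out (6 mm above the bench in the holder); z up. Body 28 (x) x 58 (y) mm from z = 34 to 154 mm, the top 70 mm above the holder; rubber nose below ends at z = 14 mm, then a 7 mm dia. steel tip. Grip across x at about z = 130 mm; lift 60 mm to draw it clear.
- probe_tip (a joint): How far the checker's sprung tip is pushed in, m: 0 out, 0.010 fully in (half-way 0.005). The spring gives 1 N at first and 0.35 N more per mm (2.8 N half-way in, 4.6 N at the end of travel).
- tip_end (a point): Free end of the checker's tip (moves with the sprung tip); z up the instrument.
- pad: Measuring pad of the bearing next to the sanding drum: bright flat metal disc, 20 mm dia., with a dark centre mark, on the crown of the housing. Origin: centre of its top face, 131 mm above the bench (x = 0, y = 64 mm of the spindle); z up. The bearing next to the guard has a like pad, which is not the one wanted.
- grease_tin: Bystander: grease tin, 64 mm dia., 65 mm high; origin at the centre of its underside. Leave it alone.
- wrench: Bystander: steel wrench 180 mm long, lying flat; origin at its underside, x along it. Leave it alone.
- shaft_collar: Bystander: dark steel shaft collar, 44 mm dia. ring with a 25 mm bore, 15 mm high, lying flat; origin at the centre of its underside. Leave it alone.
There are look-alikes about, which are no part of the job. Several things have the shape of the checker; the one meant has the colours described above.

How it is judged:
By the outcome, as a careful person would: the job done as asked, in the order asked, and still so for the second after the job is handed in, while the arm keeps its last pose, push and grip.
It also fails if it takes over 64 s, if anything falls off the work surface, if the arm or the gripper's body presses on something with over 40 N, if the wrist force passes 120 N, or if a joint passes its speed limit or range.

## Working session

There is one attempt and no reset: what is moved stays moved. The work goes in short steps, Python scripts to look and compute and a tool call to move; the robot and the scene stay as the last step left them, time stands still between calls to the robot, and variables do not carry over. Pictures are saved under pics/ and viewed, and the job is handed in when it is done.

Besides the shell and the picture viewer there is one more tool, called after ">>>" as name(argument=value, ...), one argument or row to a line, values as JSON. jog_arm: Moves the arm, as the interface text tells. Its arguments: {"type":"object","properties":{"plan":{"type":"array"}},"required":["plan"]}

```bash
mkdir -p pics; ls
python3 - <<'E'
from bench import robot
import cv2,json
s=robot.state(); print({k:s[k] for k in s})
for c in("scene","top"):
    im=robot.read_camera(c); cv2.imwrite(f"pics/{c}0.png",im[:,:,::-1]); p=robot.camera_params(c); print(c,p)
    for t in("spindle","guard_door","holder","checker","pad","grease_tin","wrench","shaft_collar"):
        print(c,t,[(round(d['confidence'],2),[round(float(x)) for x in d['bbox']]) for d in robot.search_frame(c,t)][:4])
E
```

```text
pics
{'clock': 0.0, 'q': array([ 1.18071265e+00,  5.28449303e-02,  1.40173627e+00, -3.87281492e-06,
        1.68861691e+00, -7.03284964e-02]), 'dq': array([ 1.82554763e-04, -1.10063947e-03, -5.93577058e-04, -1.63658893e-03,
       -3.90860037e-04, -9.88767265e-05]), 'tau': array([-9.52329137e-04, -3.81667256e+01, -3.60184693e+01, -1.21473067e-04,
        6.17364538e-03,  6.31672856e-05]), 'ee_pos': array([164.91457213, 498.13772301, 252.46230429]), 'tool_rot': array([-0.69753569,  0.69864159, -0.11269785,  0.11244146]), 'force': array([ 0.29259771,  0.05608072, -0.01928849]), 'wrist_torque': array([ 0.01641697,  0.01711357, -0.04924227]), 'finger_gap': 0.9991022622542106}
scene {'fx': 434.46791801268404, 'fy': 434.46791801268404, 'cx': 324.73033838188917, 'cy': 197.6248299989067, 'k1': -0.010692292333895992, 'xyz': array([1213.89524088,  -54.62204507, 1030.58246986]), 'rotation': array([0.69628116, 0.23581934, 0.21219873, 0.64385828])}
scene spindle [(0.63, [328, 212, 212, 90])]
scene guard_door [(0.63, [248, 222, 54, 56])]
scene holder [(0.66, [393, 176, 42, 30])]
scene checker [(0.
[... 194 characters left out ...]
t_collar []
top {'fx': 450.5236078079755, 'fy': 450.5236078079755, 'cx': 317.5884847643986, 'cy': 197.6243209655451, 'k1': -0.020703575381000604, 'xyz': array([ 219.08918483,   -5.79577721, 1480.13425819]), 'rotation': array([-0.70271039, -0.07210289,  0.06463233,  0.70485597])}
top spindle [(0.91, [317, 177, 177, 63])]
top guard_door [(0.88, [382, 167, 40, 39])]
top holder [(0.83, [250, 223, 40, 35]), (0.18, [383, 166, 43, 40])]
top checker [(0.86, [244, 220, 19, 18]), (0.79, [176, 241, 27, 14]), (0.66, [208, 227, 20, 25]), (0.63, [206, 261, 28, 18])]
top pad []
top grease_tin [(0.9, [195, 190, 27, 21])]
top wrench [(0.75, [448, 190, 16, 50]), (0.52, [383, 166, 42, 39])]
top shaft_collar []
```

View pics/scene0.png

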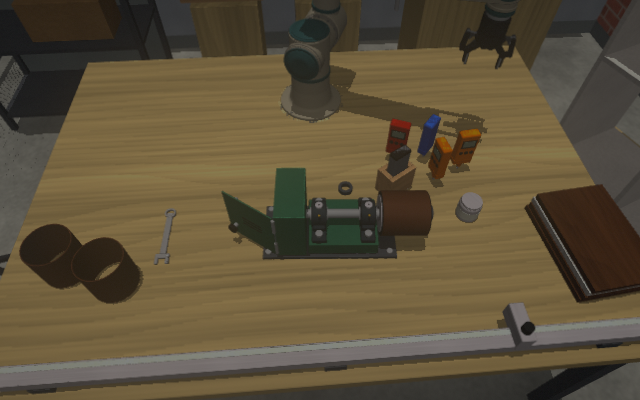

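View pics/top0.png

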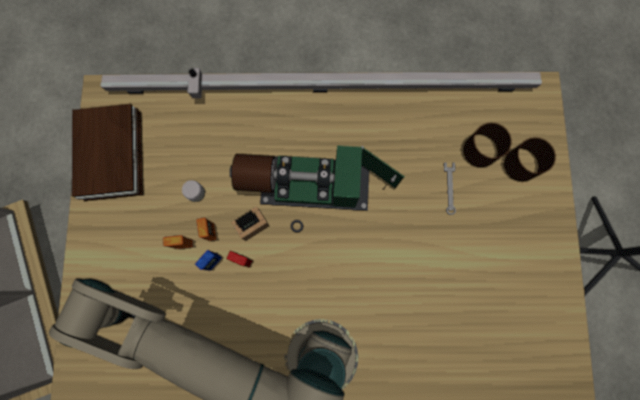

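Run:
```python
import cv2
a=cv2.imread('pics/scene0.png')[110:270,200:500]; cv2.imwrite('pics/sz.png',cv2.resize(a,(800,427),interpolation=cv2.INTER_CUBIC))
a=cv2.imread('pics/top0.png')[130:280,160:470]; cv2.imwrite('pics/tz.png',cv2.resize(a,(800,387),interpolation=cv2.INTER_CUBIC))
```

```text
(no output)
```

View pics/sz.png

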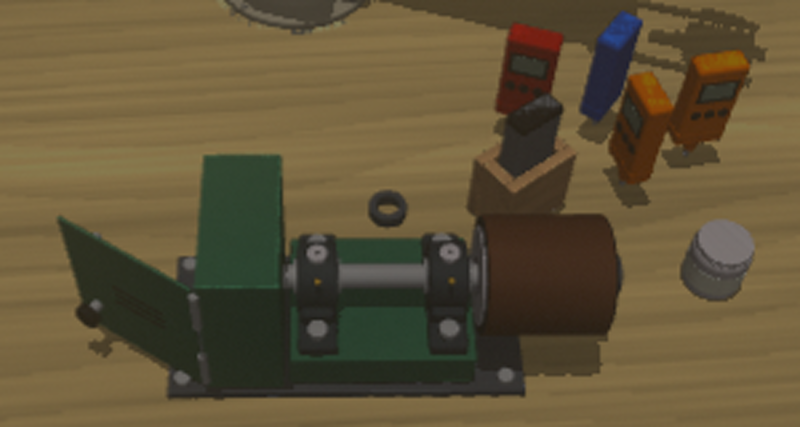

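View pics/tz.png

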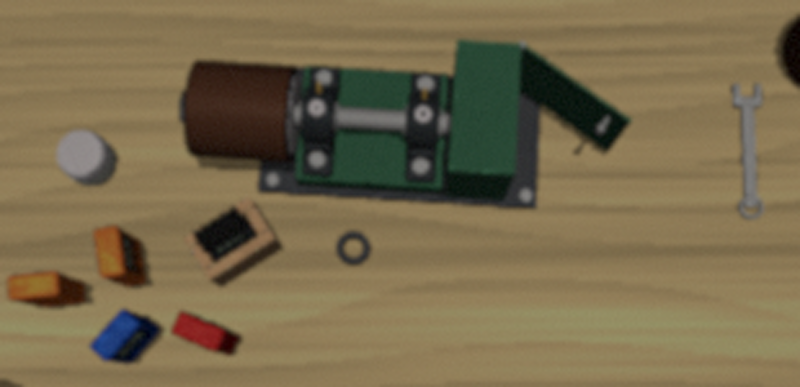

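The scene camera shows the door open at left (free edge about (225,195)), the pads near (319,205) and (369,205), and the dark grey checker in the holder at (399,160). The red, blue and orange ones are look-alikes. Next I'll zoom in for accurate features.

Run:
```python
import cv2
def z(src,x0,y0,w,h,name):
    a=cv2.imread(src)[y0:y0+h,x0:x0+w]; f=800//w
    a=cv2.convertScaleAbs(a,alpha=1.7,beta=15)
    a=cv2.resize(a,None,fx=f,fy=f,interpolation=cv2.INTER_CUBIC)
    for i in range(0,w,10): cv2.putText(a,str(x0+i),(i*f,10),0,.35,(0,255,255),1); cv2.line(a,(i*f,12),(i*f,18),(0,255,255),1)
    for i in range(0,h,10): cv2.putText(a,str(y0+i),(0,i*f+4),0,.35,(0,255,255),1)
    cv2.imwrite(name,a)
z('pics/top0.png',225,140,100,70,'pics/t1.png')
z('pics/top0.png',325,140,90,75,'pics/t2.png')
z('pics/scene0.png',295,180,100,70,'pics/s1.png')
z('pics/scene0.png',215,160,100,75,'pics/s2.png')
z('pics/top0.png',228,200,50,45,'pics/t3.png')
z('pics/scene0.png',370,140,60,60,'pics/s3.png')
```

```text
(no output)
```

View pics/t1.png

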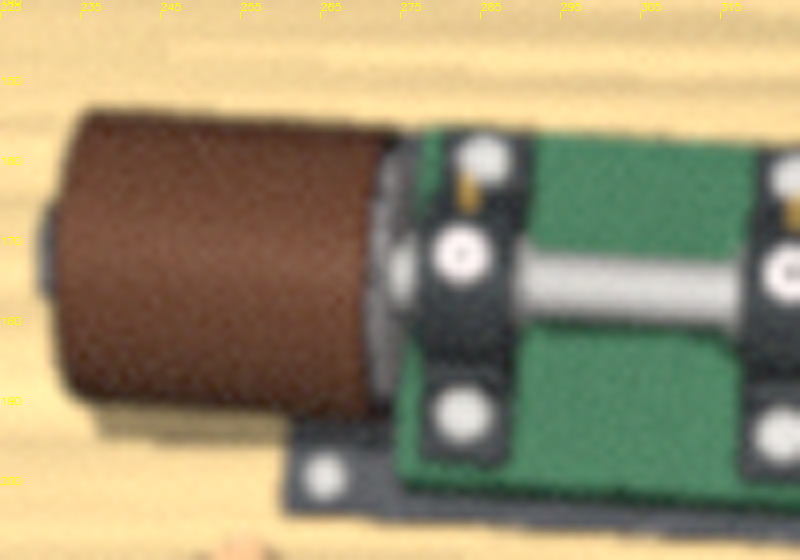

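View pics/t2.png

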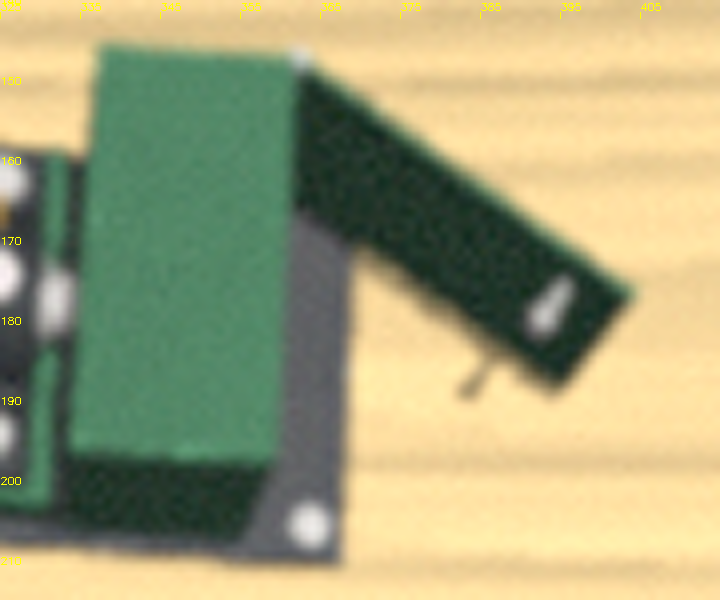

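View pics/s1.png

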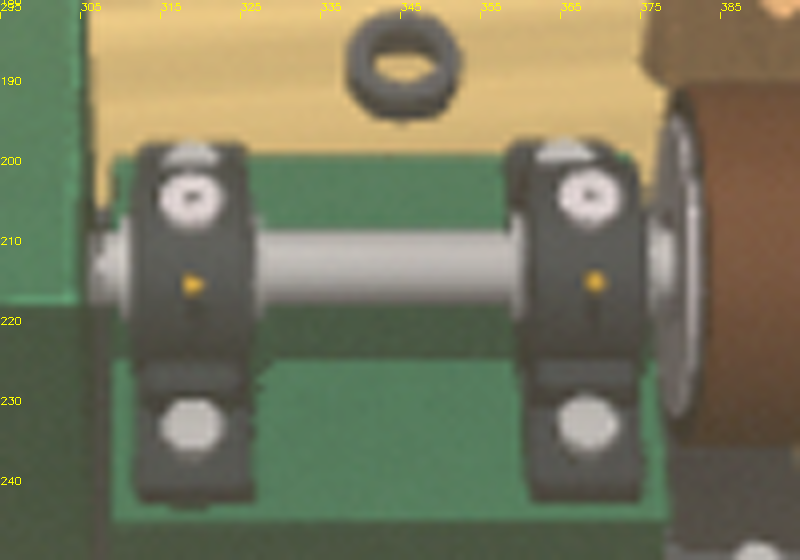

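View pics/s2.png

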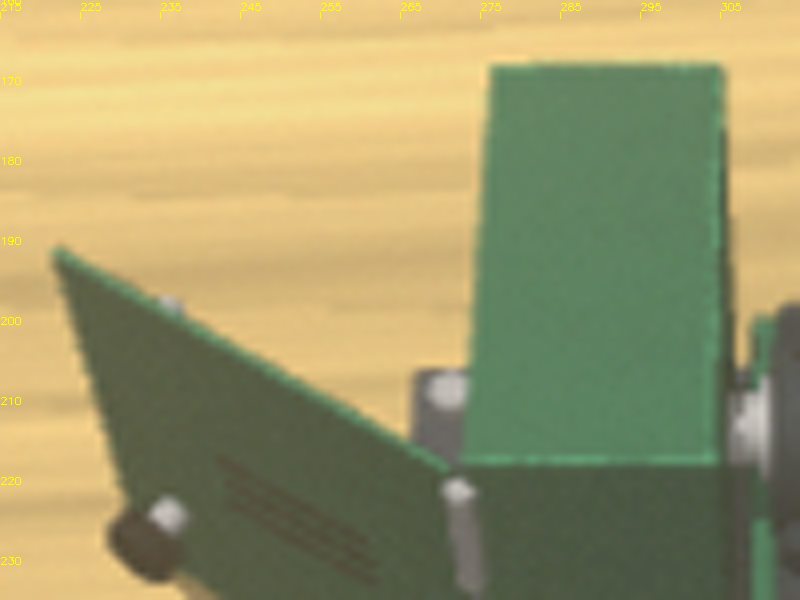

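View pics/t3.png

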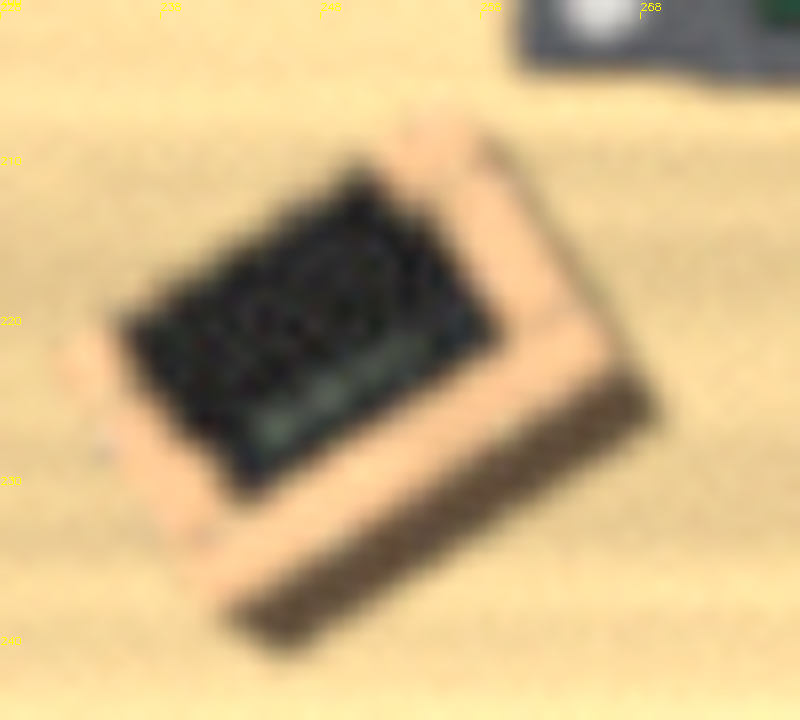

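View pics/s3.png

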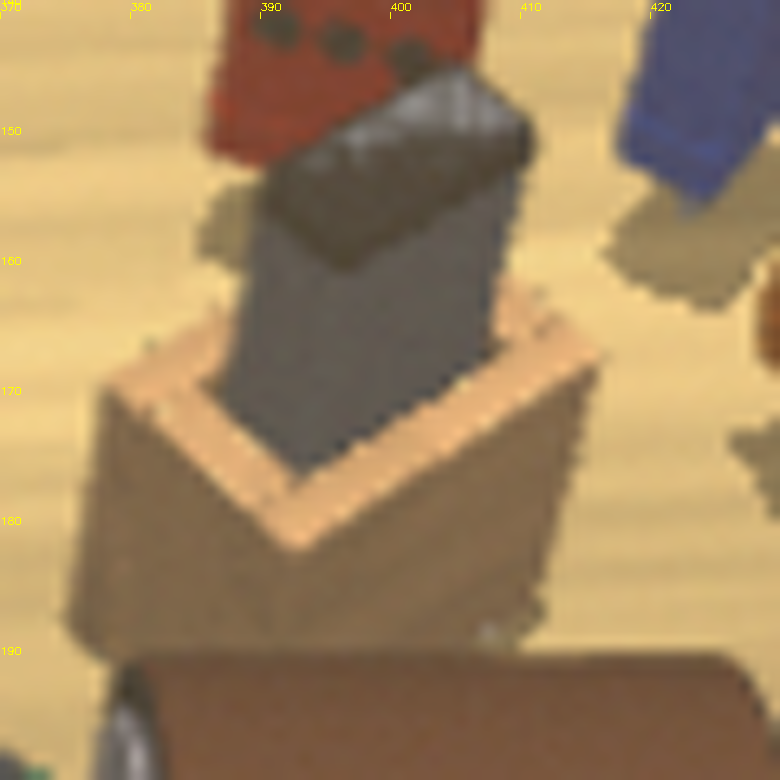

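```bash
cat > h.py <<'E'
import numpy as np
from bench import robot
from scipy.spatial.transform import Rotation as R
from scipy.optimize import least_squares
C={c:robot.camera_params(c) for c in("scene","top")}
def rot(q): return R.from_quat([q[1],q[2],q[3],q[0]]).as_matrix()
def proj(c,P):
    p=C[c]; d=(np.atleast_2d(P)-p['xyz'])@rot(p['rotation'])
    a=d[:,0]/-d[:,2]; b=-d[:,1]/-d[:,2]; k=1+p['k1']*(a*a+b*b)
    return np.c_[p['cx']+p['fx']*a*k,p['cy']+p['fy']*b*k]
def place(x,P): c,s=np.cos(x[2]),np.sin(x[2]); P=np.atleast_2d(np.array(P,float)); return np.c_[x[0]+c*P[:,0]-s*P[:,1],x[1]+s*P[:,0]+c*P[:,1],P[:,2]]
def fit(x0,obs):
    def f(x): return np.concatenate([(proj(c,place(x,L))[0]-uv) for c,L,uv in obs])
    r=least_squares(f,x0,loss='soft_l1'); return r.x,f(r.x).reshape(-1,2)
E
cat > fit1.py <<'E'
from h import *
O=[("top",[0,64,131],(282.06,171.56)),("top",[0,-64,131],(323.5,173.56)),("scene",[0,64,131],(368.3,203.9)),("scene",[0,-64,131],(318.4,204.1)),
("top",[78,-98,185],(337.06,145.2)),("top",[78,-173,185],(362.06,146.7)),("top",[-78,-173,185],(358.9,197.3)),("top",[-78,-98,185],(333.3,196.4)),
("scene",[-78,-173,185],(275.8,167.8)),("scene",[-78,-98,185],(304.8,167.8)),("scene",[78,-173,185],(272.4,217.4)),("scene",[78,-98,185],(304.6,217.4))]
sp,r=fit([500,0,0],O); print("spindle",sp.round(3)); print(r.round(1).tolist())
def door(t,w,z,o=0): return [78-w*np.cos(t)+o*np.sin(t)*-1*-1, -175-w*np.sin(t)-o*np.cos(t), z]
D=[("scene",154,182,(221.7,190.8)),("top",154,182,(403.6,176.2)),("top",154,14,(394.3,188.6))]
f=lambda t: np.concatenate([proj(c,place(sp,door(t[0],w,z)))[0]-uv for c,w,z,uv in D])
q=least_squares(f,[.8]); print("door",q.x,f(q.x).round(1))
H=[("top",[31,47,90],(0,0))]
cor={'a':[31,-47],'b':[-31,-47],'c':[-31,47],'d':[31,47]}
tp=dict(a=(254.4,206.1),b=(265.8,222.3),c=(241.6,237.3),d=(231.3,222.3))
HO=[("top",cor[k]+[90],tp[k]) for k in cor]+[("scene",cor['b']+[90],(377.6,169.1)),("scene",cor['a']+[90],(392.5,182)),("scene",cor['d']+[90],(415.7,166.5))]
h,r=fit([400,200,-.5],HO); print("holder",h.round(3)); print(r.round(1).tolist())
cc={k:[np.sign(v[0])*14,np.sign(v[1])*29,160] for k,v in cor.items()}
CO=[("top",cc['a'],(250.3,210.8)),("top",cc['d'],(235.3,220.2)),("scene",cc['b'],(389.9,153)),("scene",cc['c'],(404.9,144.5)),("scene",cc['d'],(410.3,150.3)),("scene",cc['a'],(396.1,160.3))]
k,r=fit(h,CO); print("checker",k.round(3)); print(r.round(1).tolist())
E
python3 fit1.py
```

```text
spindle [ 5.62737e+02  5.36270e+01 -6.80000e-02]
[[0.1, -0.3], [0.0, 0.3], [0.0, -0.1], [0.1, -0.1], [-0.5, -0.3], [-0.5, -0.3], [0.2, 0.1], [0.2, -0.6], [0.0, -0.4], [0.2, -0.6], [-0.2, 0.2], [-0.5, -0.0]]
door [0.98831286] [-0.2 -0.6  0.6  0.6  1.   0.2]
holder [415.766 224.786   0.601]
[[1.1, -0.8], [0.6, -0.9], [-0.5, 1.2], [-1.0, -0.1], [-0.3, -0.3], [0.1, -0.0], [0.3, -0.4]]
checker [418.219 224.069   0.585]
[[0.3, -2.3], [-1.3, -1.0], [-1.0, 0.1], [-0.7, -0.8], [1.1, -0.8], [-0.0, -1.1]]
```

```bash
cat > nav.py <<'E'
from h import *
sp=np.array([562.737,53.627,-0.068]); hk=np.array([416.5,224.5,.595])
def door(t,w,z,o=0):  # o: mm outward of hinge line
    return place(sp,[78-w*np.cos(t)+o*np.sin(t), -175-w*np.sin(t)-o*np.cos(t), z])[0]
def st(pr=True):
    s=robot.state(); M=rot(s['tool_rot'])
    if pr: print('t',round(s['clock'],2),'pos',s['ee_pos'].round(1),'F',s['force'].round(1),'gap',round(s['finger_gap'],3),'q',s['q'].round(2),'\naxes x',M[:,0].round(3),'y',M[:,1].round(3),'z',M[:,2].round(3))
    return s['ee_pos'],M
def to(p,cur=None):
    e,M=st(False); e=e if cur is None else cur
    return (M.T@(np.array(p)-e)).round(1)
E
python3 - <<'E'
from nav import *
e,M=st()
for o in (70,20): print(o,door(.988,130,152,o).round(1))
P=door(.988,130,152,70); P[2]=250
print('to hover',P,to(P))
for t in (.988,.8,.6,.4,.2,.1,0): print(t,door(t,130,152,0).round(1))
print('pad',place(sp,[0,64,131]))
for px in ((208,227),(206,261),(236,258),(176,241)):
    f=lambda x: (proj("top",[[x[0],x[1],154]])[0]-px)
    print(px,least_squares(f,[400,200]).x.round())
E
```

```text
t 0.9 pos [165.  498.4 253.4] F [ 1.  -0.4 -1. ] gap 1.004 q [ 1.18  0.05  1.4  -0.    1.69 -0.07] 
axes x [ 0.949 -0.314  0.   ] y [ 0.  0. -1.] z [0.314 0.949 0.   ]
70 [ 605.6 -272.1  152. ]
20 [ 565.8 -241.8  152. ]
to hover [ 605.60139533 -272.10409078  250.        ] [ 660.5    3.3 -593. ]
0.988 [ 549.9 -229.7  152. ]
0.8 [ 532.  -213.2  152. ]
0.6 [ 516.6 -192.2  152. ]
0.4 [ 505.8 -168.6  152. ]
0.2 [ 499.8 -143.4  152. ]
0.1 [ 498.7 -130.4  152. ]
0 [ 499.  -117.4  152. ]
pad [[567.08564683 117.47908901 131.        ]]
(208, 227) [392. 334.]
(206, 261) [291. 336.]
(236, 258) [300. 248.]
(176, 241) [350. 428.]
```

>>> jog_arm(
  plan=[
    [1, [36, 0, -32], [0, 0, 0]],
    [1, [36, 0, -32], [0, 0, 0]],
    [1, [36, 0, -32], [0, 0, 0]],
    [1, [36, 0, -32], [0, 0, 0]],
    [1, [36, 0, -32], [0, 0, 0]],
    [1, [36, 0, -32], [0, 0, 0]],
    [1, [36, 0, -32], [0, 0, 0]],
    [1, [36, 0, -32], [0, 0, 0]],
  ],
)

```text
clock: 1.7
ee_pos: [358.5, 163.0, 253.6]
tool_rot: [0.698, -0.698, 0.112, -0.113]
force: [1.2, 0.4, 0.2]
finger_gap: -0.003
```

>>> jog_arm(
  plan=[
    [1, [36, 0, -32], [0, 0, 0]],
    [1, [36, 0, -32], [0, 0, 0]],
    [1, [36, 0, -32], [0, 0, 0]],
    [1, [36, 0, -32], [0, 0, 0]],
    [1, [36, 0, -32], [0, 0, 0]],
    [1, [36, 0, -32], [0, 0, 0]],
    [1, [36, 0, -32], [0, 0, 0]],
    [1, [36, 0, -32], [0, 0, 0]],
  ],
)

```text
clock: 2.5
ee_pos: [551.6, -170.7, 253.3]
tool_rot: [0.698, -0.698, 0.113, -0.113]
force: [0.5, 0.4, -0.2]
finger_gap: 0.0
```

>>> jog_arm(
  plan=[
    [1, [36, 0, -32], [0, -7.2, 0]],
    [1, [0, 0, 0], [0, -7.2, 0]],
    [1, [0, 0, 0], [0, 0, 0]],
    [1, [0, 0, 0], [0, 0, 0]],
  ],
)

```text
clock: 2.9
ee_pos: [574.9, -210.0, 253.5]
tool_rot: [0.707, -0.707, 0.025, -0.025]
force: [-0.8, 0.6, 0.8]
finger_gap: -0.001
```

Run:
```python
from nav import *
e,M=st()
for o in (60,20): print(o,to(door(.988,130,150,o)))
```

```text
t 2.9 pos [ 574.9 -210.   253.5] F [-0.8  0.6  0.8] gap -0.001 q [-0.41  0.3   1.12  0.    1.72 -1.91] 
axes x [ 0.997 -0.071  0.   ] y [ 0.  0. -1.] z [0.071 0.997 0.   ]
60 [ 26.6 103.5 -54.3]
20 [ -6.8 103.5 -32.4]
```

>>> jog_arm(
  plan=[
    [1, [13, 0, -27], [0, 0, 0]],
    [1, [14, 0, -28], [0, 0, 0]],
    [1, [0, 35, 0], [0, 0, 0]],
    [1, [0, 35, 0], [0, 0, 0]],
    [1, [0, 33, 0], [0, 0, 0]],
    [1, [0, 0, 0], [0, 0, 0]],
  ],
)

```text
clock: 3.5
ee_pos: [596.0, -265.0, 145.3]
tool_rot: [0.708, -0.705, 0.027, -0.022]
force: [-0.4, 0.4, -0.0]
finger_gap: 0.0
```

Run:
```python
from nav import *
import cv2
e,M=st()
# finger center offset ~18 outward of face
prev=None
for t in (.988,.9,.8,.7,.6,.5,.4,.3,.2,.1,.05,0):
    p=door(t,128,150,18); 
    print(t,p.round(1),to(p), None if prev is None else (M.T@(p-prev)).round(1)); prev=p
im=robot.read_camera('scene')[120:280,180:420,::-1]; cv2.imwrite('pics/a.png',cv2.resize(im,None,fx=3,fy=3))
im=robot.read_camera('top')[130:250,320:480,::-1]; cv2.imwrite('pics/b.png',cv2.resize(im,None,fx=4,fy=4))
```

```text
t 3.5 pos [ 596.  -265.   145.3] F [-0.4  0.4 -0. ] gap 0.0 q [-0.48  0.47  1.12  0.    1.56 -1.98] 
axes x [ 0.998 -0.07  -0.008] y [-0.008  0.004 -1.   ] z [0.07  0.998 0.004]
0.988 [ 565.4 -239.   150. ] [-32.4  -4.3  23.8] None
0.9 [ 555.8 -233.   150. ] [-42.4  -4.2  29.1] [-10.1   0.1   5.3]
0.8 [ 545.5 -225.2  150. ] [-53.2  -4.1  36.2] [-10.8   0.1   7.1]
0.7 [ 536.  -216.4  150. ] [-63.3  -4.   44.3] [-10.1   0.1   8.1]
0.6 [ 527.5 -206.7  150. ] [-72.5  -3.9  53.4] [-9.2  0.1  9.1]
0.5 [ 520.  -196.2  150. ] [-80.7  -3.8  63.4] [-8.2  0.1 10. ]
0.4 [ 513.5 -185.   150. ] [-87.9  -3.7  74.1] [-7.2  0.1 10.7]
0.3 [ 508.2 -173.2  150. ] [-94.   -3.6  85.5] [-6.1  0.1 11.4]
0.2 [ 504.1 -161.   150. ] [-98.9  -3.5  97.4] [-4.9  0.1 11.9]
0.1 [ 501.3 -148.4  150. ] [-102.6   -3.4  109.8] [-3.7  0.1 12.4]
0.05 [ 500.4 -142.   150. ] [-104.    -3.4  116.1] [-1.4  0.   6.3]
0 [ 499.7 -135.5  150. ] [-105.1   -3.4  122.5] [-1.1  0.   6.4]
```

View pics/a.png

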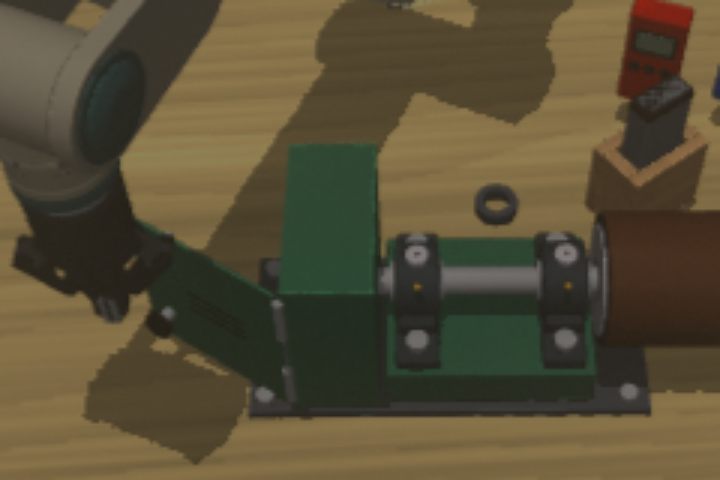

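View pics/b.png

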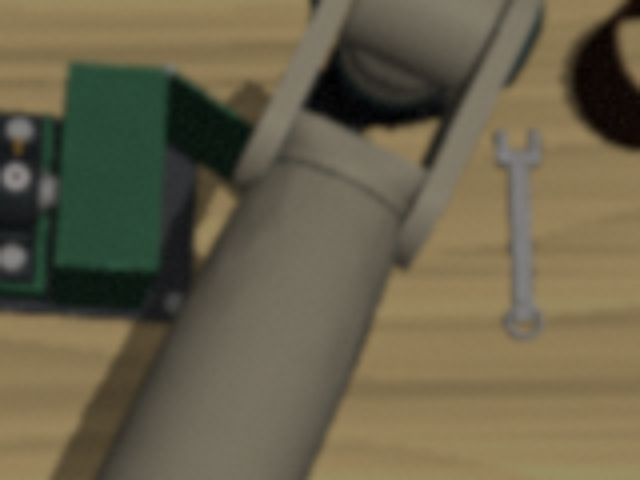

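The gripper's knuckles spread along the push direction, close to door-top height. I'll raise it and turn 90° so they lie along the door instead.

>>> jog_arm(
  plan=[
    [1, [0, -25, 0], [0, 0, 0]],
    [1, [0, -25, 0], [0, 8, 0]],
    [1, [0, 0, 0], [0, 8, 0]],
    [1, [0, 0, 0], [0, 8, 0]],
    [1, [0, 0, 0], [0, 8, 0]],
    [1, [0, 0, 0], [0, 8, 0]],
    [1, [0, 0, 0], [0, 8, 0]],
    [1, [0, 0, 0], [0, 8, 0]],
  ],
)

```text
clock: 4.4
ee_pos: [599.0, -267.1, 204.6]
tool_rot: [0.612, -0.611, 0.353, -0.357]
force: [-0.1, -0.7, -0.4]
finger_gap: 0.002
```

>>> jog_arm(
  plan=[
    [1, [0, 0, 0], [0, 8, 0]],
    [1, [0, 0, 0], [0, 8, 0]],
    [1, [0, 0, 0], [0, 8, 0]],
    [1, [0, 0, 0], [0, 8, 0]],
    [1, [0, 0, 0], [0, 2, 0]],
    [1, [0, 20, 0], [0, 0, 0]],
    [1, [0, 10, 0], [0, 0, 0]],
    [1, [0, 0, 0], [0, 0, 0]],
  ],
)

```text
clock: 5.2
ee_pos: [598.0, -266.8, 170.5]
tool_rot: [0.483, -0.483, 0.517, -0.517]
force: [-0.7, -0.9, -0.7]
finger_gap: 0.003
```

```bash
cat > pp.py <<'E'
from nav import *
e,M=st()
prev=None
for t in (.988,.9,.8,.7,.6,.5,.4,.3,.2,.1,.05,0):
    p=door(t,128,160,16); 
    print(t,p.round(1),to(p), None if prev is None else (M.T@(p-prev)).round(1)); prev=p
E
python3 pp.py
```

```text
t 5.2 pos [ 598.  -266.8  170.5] F [-0.7 -0.9 -0.7] gap 0.003 q [-0.48  0.46  1.09  0.    1.6  -0.41] 
axes x [-0.069 -0.998 -0.   ] y [-0.  0. -1.] z [ 0.998 -0.069 -0.   ]
0.988 [ 563.9 -237.8  160. ] [-26.6  10.5 -36. ] None
0.9 [ 554.3 -231.7  160. ] [-32.   10.5 -46. ] [-5.5  0.  -9.9]
0.8 [ 544.1 -223.7  160. ] [-39.3  10.5 -56.7] [ -7.2   0.  -10.7]
0.7 [ 534.8 -214.8  160. ] [-47.5  10.5 -66.6] [-8.3  0.  -9.9]
0.6 [ 526.5 -205.   160. ] [-56.8  10.5 -75.6] [-9.2  0.  -9. ]
0.5 [ 519.1 -194.4  160. ] [-66.8  10.6 -83.6] [-10.1   0.   -8.1]
0.4 [ 512.9 -183.1  160. ] [-77.6  10.6 -90.7] [-10.8   0.   -7. ]
0.3 [ 507.8 -171.3  160. ] [-89.1  10.6 -96.6] [-11.5   0.   -5.9]
0.2 [ 503.9 -159.   160. ] [-101.1   10.6 -101.3] [-12.    0.   -4.7]
0.1 [ 501.2 -146.4  160. ] [-113.5   10.6 -104.8] [-12.4   0.   -3.5]
0.05 [ 500.4 -140.   160. ] [-119.8   10.6 -106.1] [-6.3  0.  -1.3]
0 [ 499.9 -133.5  160. ] [-126.2   10.6 -107. ] [-6.4  0.  -1. ]
```

>>> jog_arm(
  plan=[
    [1, [-13, 10, -18], [0, 0, 0]],
    [1, [-13, 0, -18], [0, 0, 0]],
    [1, [-6, 0, -10], [0, 0, 0]],
    [1, [-7, 0, -11], [0, 0, 0]],
    [1, [-8, 0, -10], [0, 0, 0]],
    [1, [-9, 0, -9], [0, 0, 0]],
    [1, [-10, 0, -8], [0, 0, 0]],
    [1, [-11, 0, -7], [0, 0, 0]],
  ],
)

```text
clock: 6.0
ee_pos: [513.0, -184.0, 162.5]
tool_rot: [-0.483, 0.482, -0.516, 0.518]
force: [1.1, -0.5, 1.0]
finger_gap: -0.005
```

```bash
cat > look.py <<'E'
import sys,cv2
from nav import *
st()
n=sys.argv[1]
im=robot.read_camera('scene')[120:280,180:420,::-1]; cv2.imwrite(f'pics/{n}.png',cv2.resize(im,None,fx=3,fy=3))
E
python3 look.py c; python3 pp.py | tail -5
```

```text
t 6.0 pos [ 513.  -184.   162.5] F [ 1.1 -0.5  1. ] gap -0.005 q [-0.41  0.15  1.48 -0.    1.51 -0.34] 
axes x [-0.069 -0.998  0.001] y [ 0.003 -0.001 -1.   ] z [ 0.998 -0.069  0.003]
0.3 [ 507.8 -171.3  160. ] [-11.    2.4  -5.5] [-11.5  -0.   -5.9]
0.2 [ 503.9 -159.   160. ] [-23.    2.4 -10.2] [-12.   -0.   -4.7]
0.1 [ 501.2 -146.4  160. ] [-35.4   2.4 -13.7] [-12.4  -0.   -3.5]
0.05 [ 500.4 -140.   160. ] [-41.7   2.4 -15. ] [-6.3 -0.  -1.3]
0 [ 499.9 -133.5  160. ] [-48.1   2.4 -16. ] [-6.4 -0.  -1. ]
```

View pics/c.png

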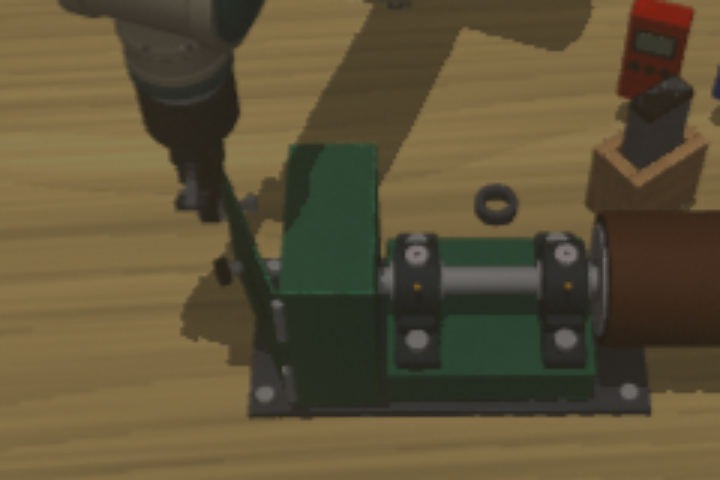

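The door has swung to about 0.4 rad with the fingers on its outer face, as planned.

>>> jog_arm(
  plan=[
    [1, [-11, 0, -5], [0, 0, 0]],
    [1, [-8, 0, -3], [0, 0, 0]],
    [1, [-6, 0, -2], [0, 0, 0]],
    [1, [-4, 0, -1], [0, 0, 0]],
    [1, [-4, 0, -1], [0, 0, 0]],
  ],
)

```text
clock: 6.55
ee_pos: [503.0, -150.1, 160.3]
tool_rot: [-0.483, 0.483, -0.517, 0.517]
force: [0.2, 0.1, -0.3]
finger_gap: -0.0
```

>>> jog_arm(
  plan=[
    [1, [-3, 0, 0], [0, 0, 0]],
    [1, [-3, 0, 0], [0, 0, 0]],
    [1, [0, 0, 0], [0, 0, 0]],
  ],
)

```text
clock: 6.85
ee_pos: [503.4, -144.0, 160.2]
tool_rot: [0.483, -0.483, 0.517, -0.517]
force: [0.5, -0.1, 0.6]
finger_gap: 0.003
```

>>> jog_arm(
  plan=[
    [1, [-2, 0, 0], [0, 0, 0]],
    [1, [-2, 0, 0], [0, 0, 0]],
    [1, [0, 0, 0], [0, 0, 0]],
  ],
)

```text
clock: 7.15
ee_pos: [503.6, -140.2, 160.2]
tool_rot: [0.483, -0.483, 0.517, -0.517]
force: [0.7, -0.5, 0.2]
finger_gap: 0.001
```

>>> jog_arm(
  plan=[
    [1, [-2, 0, 0], [0, 0, 0]],
    [1, [-2, 0, 0], [0, 0, 0]],
    [1, [0, 0, 0], [0, 0, 0]],
  ],
)

```text
clock: 7.45
ee_pos: [503.9, -136.1, 160.3]
tool_rot: [0.483, -0.483, 0.517, -0.517]
force: [-0.5, 0.3, -1.0]
finger_gap: 0.001
```

>>> jog_arm(
  plan=[
    [1, [-2, 0, 0], [0, 0, 0]],
    [1, [0, 0, 0], [0, 0, 0]],
  ],
)

```text
clock: 7.65
ee_pos: [504.0, -134.3, 160.3]
tool_rot: [-0.483, 0.483, -0.517, 0.517]
force: [-0.5, 0.1, -0.3]
finger_gap: 0.002
```

>>> jog_arm(
  plan=[
    [1, [-2, 0, 0], [0, 0, 0]],
    [1, [0, 0, 0], [0, 0, 0]],
  ],
)

```text
clock: 7.85
ee_pos: [504.0, -134.0, 160.4]
tool_rot: [-0.481, 0.483, -0.516, 0.518]
force: [0.0, -9.7, -0.6]
finger_gap: 0.002
```

>>> jog_arm(
  plan=[
    [1, [-2, 0, 0], [0, 0, 0]],
    [1, [0, 0, 0], [0, 0, 0]],
  ],
)

```text
clock: 8.05
ee_pos: [504.0, -133.8, 160.5]
tool_rot: [-0.48, 0.483, -0.516, 0.519]
force: [-0.2, -15.6, -2.0]
finger_gap: 0.0
```

```bash
python3 look.py d
python3 - <<'E'
import cv2
from bench import robot
im=robot.read_camera('top')[130:220,320:420,::-1]; cv2.imwrite('pics/d2.png',cv2.resize(im,None,fx=7,fy=6))
im=robot.read_camera('scene')[150:250,230:330,::-1]; cv2.imwrite('pics/d3.png',cv2.convertScaleAbs(cv2.resize(im,None,fx=6,fy=6),alpha=1.8))
E
```

```text
t 8.05 pos [ 504.  -133.8  160.5] F [ -0.2 -15.6  -2. ] gap 0.0 q [-0.33  0.09  1.55 -0.01  1.5  -0.26] 
axes x [-0.071 -0.997  0.007] y [ 0.    -0.007 -1.   ] z [ 0.997 -0.071  0.001]
```

View pics/d3.png

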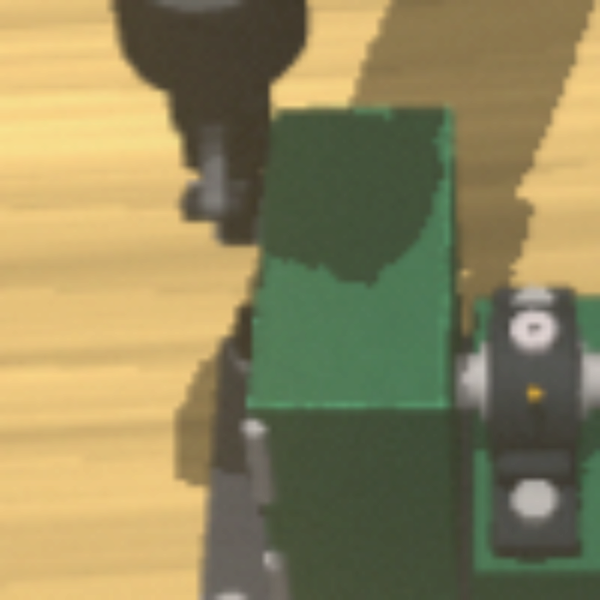

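View pics/d2.png

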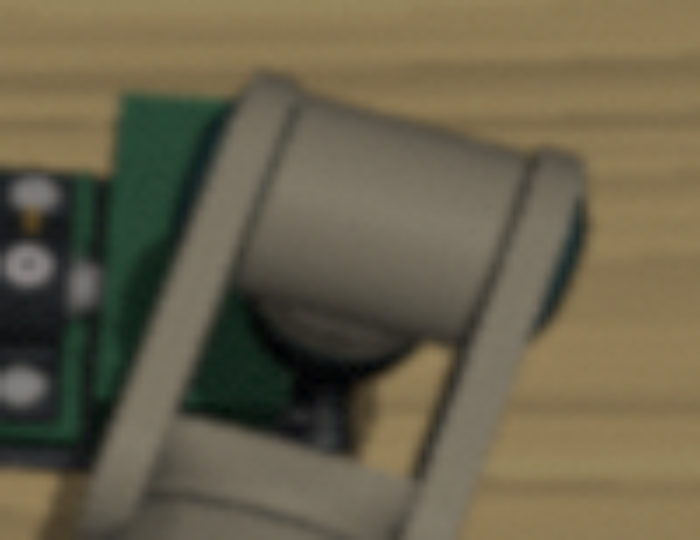

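The door looks flush with the guard, and force rose steeply with no motion, so it's on its stop. I'll back off and check that it stays.

>>> jog_arm(
  plan=[
    [1, [10, 0, 0], [0, 0, 0]],
    [1, [30, 0, 0], [0, 0, 0]],
    [1, [40, 0, 0], [0, 0, 0]],
    [1, [0, -40, 0], [0, 0, 0]],
    [1, [0, -40, 0], [0, 0, 0]],
    [1, [0, 0, -40], [0, 0, 0]],
    [1, [0, 0, -40], [0, 0, 0]],
    [1, [0, 0, 0], [0, 0, 0]],
  ],
)

```text
clock: 9.0
ee_pos: [416.0, -204.2, 240.0]
tool_rot: [0.482, -0.482, 0.518, -0.517]
force: [-0.9, 0.5, -0.2]
finger_gap: 0.001
```

```bash
python3 look.py e
python3 - <<'E'
import cv2
from bench import robot
im=robot.read_camera('top')[130:220,320:420,::-1]; cv2.imwrite('pics/e2.png',cv2.convertScaleAbs(cv2.resize(im,None,fx=6,fy=6),alpha=1.7))
im=robot.read_camera('scene')[150:250,230:330,::-1]; cv2.imwrite('pics/e3.png',cv2.convertScaleAbs(cv2.resize(im,None,fx=6,fy=6),alpha=1.8))
E
```

```text
t 9.0 pos [ 416.  -204.2  240. ] F [-0.9  0.5 -0.2] gap 0.001 q [-0.54 -0.12  1.59  0.    1.67 -0.47] 
axes x [-0.07  -0.998 -0.001] y [-0.001  0.001 -1.   ] z [ 0.998 -0.07  -0.001]
```

View pics/e3.png

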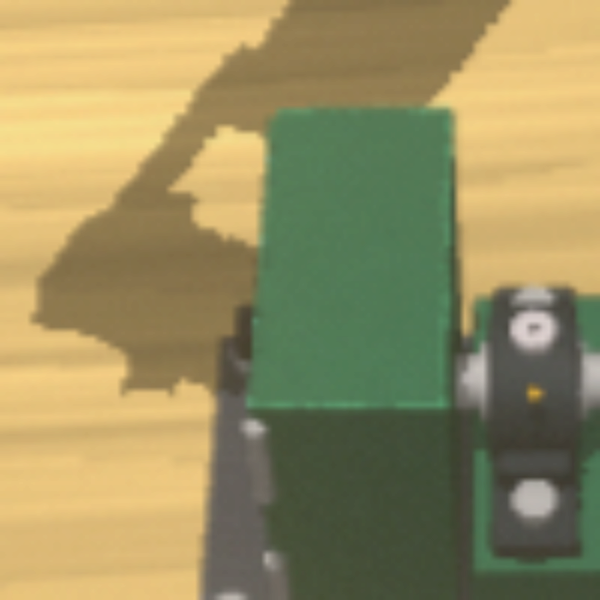

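View pics/e2.png

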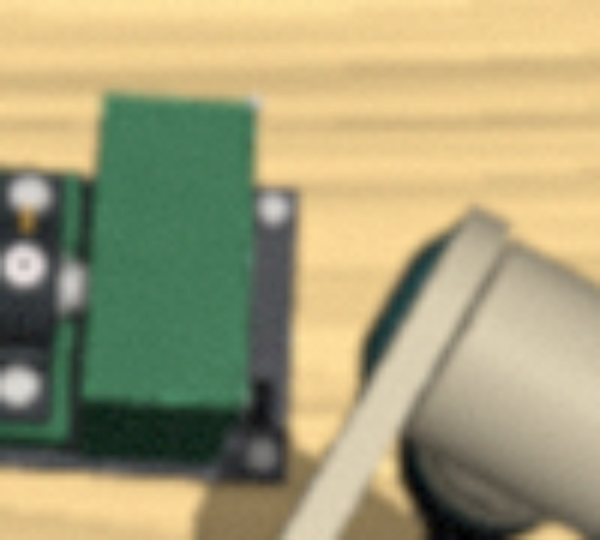

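Run:
```python
import cv2
from nav import *
im=robot.read_camera('top'); 
cv2.imwrite('pics/f.png',cv2.convertScaleAbs(cv2.resize(im[140:212,325:375,::-1],None,fx=8,fy=8,interpolation=cv2.INTER_CUBIC),alpha=1.9))
sc=robot.read_camera('scene')
for n,I in (('top',im),('scene',sc)):
  for w in (20,60,100,140):
    o=[]
    for t in (0,.05,.1):
        for off in(0,4): o.append(proj(n,[door(t,w,182,off)])[0].round(1).tolist())
    g=proj(n,place(sp,[78-w,-173,185]))[0].round(1)
    print(n,w,'guard edge',g,'t0',o[:2],'t.05',o[2:4],'t.1',o[4:])
    r=int(round(g[1])); c=int(g[0])
    print([I[r,k].tolist() for k in range(c-6,c+8)])
```

```text
top 20 guard edge [361.2 152.8] t0 [[361.8, 153.2], [363.2, 153.3]] t.05 [[362.2, 153.2], [363.5, 153.2]] t.1 [[362.5, 153.2], [363.8, 153.1]]
[[41, 72, 53], [39, 72, 53], [39, 71, 52], [43, 74, 53], [40, 71, 52], [35, 67, 49], [45, 68, 50], [83, 88, 64], [123, 112, 78], [135, 117, 80], [138, 119, 83], [136, 118, 83], [135, 117, 82], [136, 118, 84]]
top 60 guard edge [360.6 165.8] t0 [[361.2, 166.1], [362.5, 166.2]] t.05 [[362.2, 166.1], [363.5, 166.1]] t.1 [[363.2, 166.1], [364.6, 166.1]]
[[41, 72, 52], [41, 73, 53], [39, 71, 53], [41, 72, 53], [41, 73, 52], [41, 73, 54], [42, 74, 54], [39, 67, 51], [43, 55, 49], [69, 70, 68], [98, 97, 94], [107, 105, 103], [99, 98, 97], [79, 78, 78]]
top 100 guard edge [360.  178.9] t0 [[360.6, 179.1], [361.9, 179.2]] t.05 [[362.2, 179.2], [363.6, 179.2]] t.1 [[363.9, 179.2], [365.3, 179.1]]
[[40, 73, 54], [41, 72, 54], [40, 72, 52], [42, 74, 54], [40, 72, 53], [38, 70, 52], [40, 68, 51], [43, 63, 51], [45, 53, 50], [47, 48, 51], [50, 49, 51], [48, 50, 51], [46, 47, 51], [49, 50, 52]]
top 140 guard edge [359.3 192.1] t0 [[359.9, 192.4], [361.3, 192
[... 962 characters left out ...]
cene 100 guard edge [274.6 184.4] t0 [[273.9, 185.1], [272.3, 185.1]] t.05 [[271.9, 185.2], [270.3, 185.2]] t.1 [[269.9, 185.3], [268.3, 185.4]]
[[128, 109, 70], [130, 109, 70], [130, 109, 70], [130, 110, 70], [130, 110, 70], [98, 93, 62], [60, 75, 51], [48, 69, 49], [46, 68, 48], [48, 70, 49], [48, 70, 50], [48, 70, 50], [47, 69, 48], [48, 69, 50]]
scene 140 guard edge [275.5 172.1] t0 [[274.8, 172.9], [273.2, 172.9]] t.05 [[272.0, 172.9], [270.5, 173.0]] t.1 [[269.3, 173.1], [267.7, 173.2]]
[[131, 117, 75], [130, 116, 74], [131, 116, 74], [99, 86, 55], [86, 73, 48], [67, 72, 49], [51, 70, 50], [49, 70, 48], [48, 70, 49], [48, 70, 49], [47, 69, 49], [48, 69, 48], [48, 70, 49], [47, 69, 48]]
```

View pics/f.png

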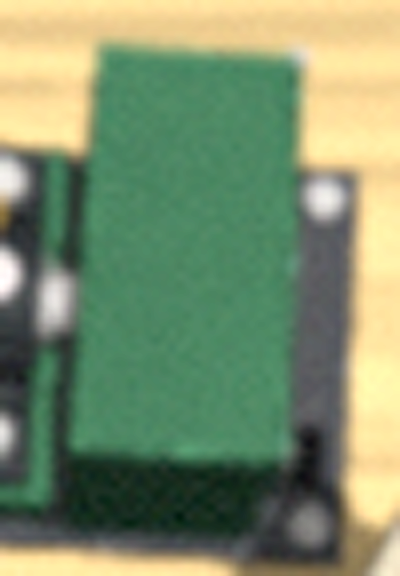

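Both cameras put the door's edge parallel to the guard (about 0 rad, where 0.05 rad would shift it 2 px or more), so it's shut. Next is the checker.

Run:
```python
from nav import *
e,M=st(); print(to([416.5,224.5,250])/9)
```

```text
t 9.25 pos [ 419.8 -204.8  240.4] F [ 0.4 -0.2  0.8] gap -0.001 q [-0.53 -0.11  1.58  0.    1.67 -0.47] 
axes x [-0.068 -0.998 -0.   ] y [ 0.  0. -1.] z [ 0.998 -0.068  0.   ]
[-47.56666667  -1.05555556  -3.61111111]
```

>>> jog_arm(
  plan=[
    [0, [-47, -1, -3], [0, 0, 0]],
    [0, [-47, -1, -3], [0, 0, 0]],
    [0, [-47, -1, -3], [0, 0, 0]],
    [0, [-47, -1, -4], [0, 0, 0]],
    [0, [-47, -1, -4], [0, 0, 0]],
    [0, [-47, -1, -4], [0, 0, 0]],
    [0, [-47, -1, -4], [0, 0, 0]],
    [0, [-47, -1, -4], [0, 0, 0]],
  ],
)

```text
clock: 10.05
ee_pos: [415.9, 175.0, 248.4]
tool_rot: [-0.483, 0.483, -0.517, 0.517]
force: [1.4, 0.2, -0.4]
finger_gap: 0.999
```

>>> jog_arm(
  plan=[
    [0, [-40, -1, -3], [0, 0, 0]],
    [0, [0, 0, 0], [0, -8, 0]],
    [0, [0, 0, 0], [0, -8, 0]],
    [0, [0, 0, 0], [0, -8, 0]],
    [0, [0, 0, 0], [0, -8, 0]],
    [0, [0, 0, 0], [0, -6, 0]],
    [0, [0, 0, 0], [0, 0, 0]],
    [0, [0, 0, 0], [0, 0, 0]],
  ],
)

```text
clock: 10.85
ee_pos: [415.8, 212.9, 249.1]
tool_rot: [-0.624, 0.624, -0.332, 0.332]
force: [0.3, 0.2, -0.0]
finger_gap: 0.998
```

Run:
```python
from nav import *
import cv2
e,M=st(); print(to([416.5,224.5,139]), 'yaw err deg',np.degrees(.595-np.arctan2(M[1,2],M[0,2])))
im=robot.read_camera('scene')[100:220,330:490,::-1]; cv2.imwrite('pics/g.png',cv2.convertScaleAbs(cv2.resize(im,None,fx=5,fy=5),alpha=1.6))
im=robot.read_camera('top')[180:270,200:300,::-1]; cv2.imwrite('pics/g2.png',cv2.convertScaleAbs(cv2.resize(im,None,fx=6,fy=6),alpha=1.6))
```

```text
t 10.85 pos [415.8 212.9 249.1] F [ 0.3  0.2 -0. ] gap 0.998 q [ 0.39 -0.11  1.57  0.    1.68 -0.2 ] 
axes x [ 0.558 -0.83  -0.   ] y [-0. -0. -1.] z [ 0.83   0.558 -0.   ]
[ -9.2 110.1   7.1] yaw err deg 0.1523398251967405
```

View pics/g.png

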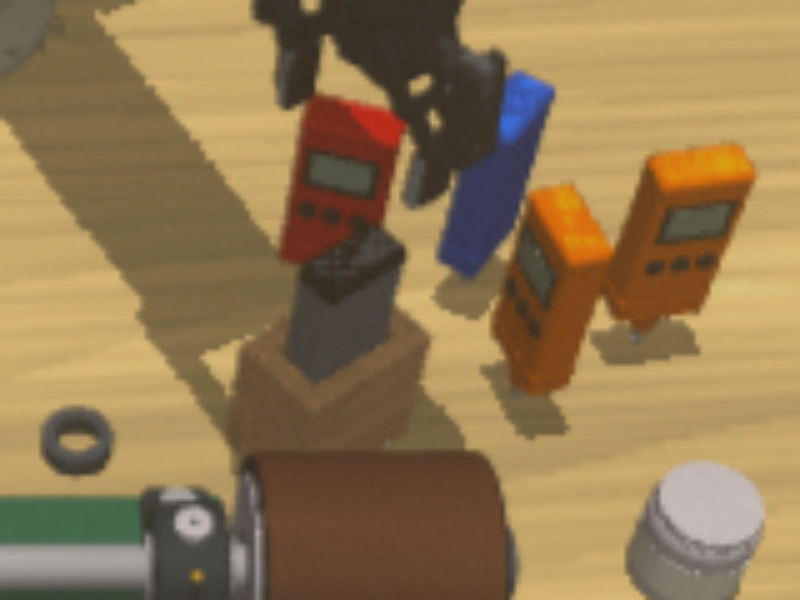

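View pics/g2.png

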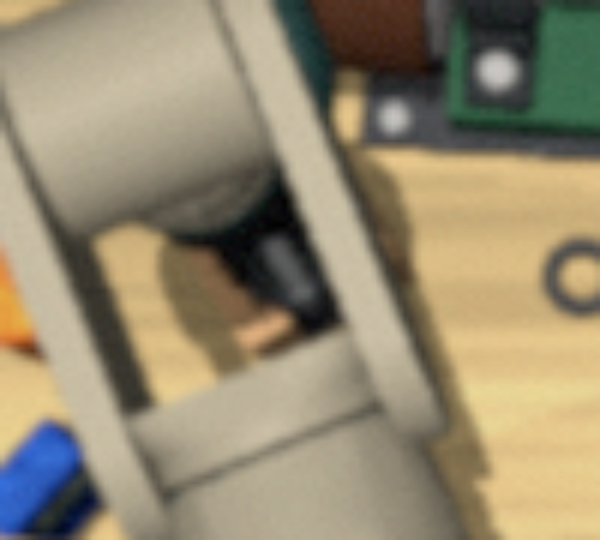

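The open jaws straddle the dark grey checker, and the yaw matches. Descending.

>>> jog_arm(
  plan=[
    [0, [-9, 10, 7], [0, 0, 0]],
    [0, [0, 30, 0], [0, 0, 0]],
    [0, [0, 30, 0], [0, 0, 0]],
    [0, [0, 20, 0], [0, 0, 0]],
    [0, [0, 10, 0], [0, 0, 0]],
    [0, [0, 10, 0], [0, 0, 0]],
    [0, [0, 0, 0], [0, 0, 0]],
  ],
)

```text
clock: 11.65
ee_pos: [416.0, 224.0, 138.4]
tool_rot: [-0.624, 0.625, -0.332, 0.331]
force: [-0.3, 0.3, -1.1]
finger_gap: 1.002
```

Run:
```python
from nav import *
import cv2
e,M=st(); print(to([416.5,224.5,139]))
im=robot.read_camera('scene')[100:200,340:470,::-1]; cv2.imwrite('pics/i.png',cv2.convertScaleAbs(cv2.resize(im,None,fx=6,fy=6),alpha=1.8))
```

```text
t 11.65 pos [416.  224.  138.4] F [-0.3  0.3 -1.1] gap 1.002 q [ 0.42 -0.03  1.71  0.    1.46 -0.18] 
axes x [ 0.56  -0.828 -0.   ] y [-0.001 -0.    -1.   ] z [ 0.828  0.56  -0.001]
[-0.2 -0.6  0.7]
```

View pics/i.png

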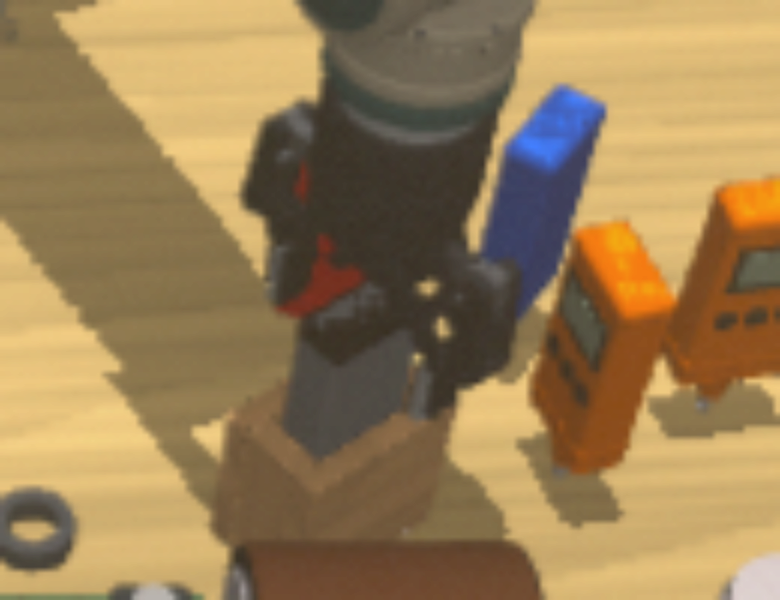

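>>> jog_arm(
  plan=[
    [1, [0, 0, 0], [0, 0, 0]],
    [1, [0, 0, 0], [0, 0, 0]],
    [1, [0, 0, 0], [0, 0, 0]],
    [1, [0, 0, 0], [0, 0, 0]],
    [1, [0, 0, 0], [0, 0, 0]],
    [1, [0, 0, 0], [0, 0, 0]],
  ],
)

```text
clock: 12.3
ee_pos: [416.6, 223.9, 139.9]
tool_rot: [0.625, -0.624, 0.331, -0.332]
force: [-0.4, -0.4, 4.1]
finger_gap: 0.319
```

>>> jog_arm(
  plan=[
    [1, [0, -5, 0], [0, 0, 0]],
    [1, [0, -10, 0], [0, 0, 0]],
    [1, [0, -15, 0], [0, 0, 0]],
    [1, [0, -20, 0], [0, 0, 0]],
    [1, [0, -30, 0], [0, 0, 0]],
    [1, [0, -35, 0], [0, 0, 0]],
    [1, [0, -35, 0], [0, 0, 0]],
    [1, [0, 0, 0], [0, 0, 0]],
  ],
)

```text
clock: 13.1
ee_pos: [417.4, 224.4, 295.4]
tool_rot: [0.627, -0.622, 0.329, -0.334]
force: [0.8, -0.5, -1.8]
finger_gap: 0.324
```

Run:
```python
from nav import *
import cv2
e,M=st(); print(to([567.1,117.5,300])/5)
im=robot.read_camera('scene')[60:200,340:470,::-1]; cv2.imwrite('pics/j.png',cv2.convertScaleAbs(cv2.resize(im,None,fx=4,fy=4),alpha=1.8))
```

```text
t 13.1 pos [417.4 224.4 295.4] F [ 0.8 -0.5 -1.8] gap 0.324 q [ 0.42 -0.11  1.47  0.    1.76 -0.18] 
axes x [ 0.56  -0.828  0.002] y [ 0.009  0.004 -1.   ] z [0.828 0.56  0.01 ]
[34.48 -0.74 12.82]
```

View pics/j.png

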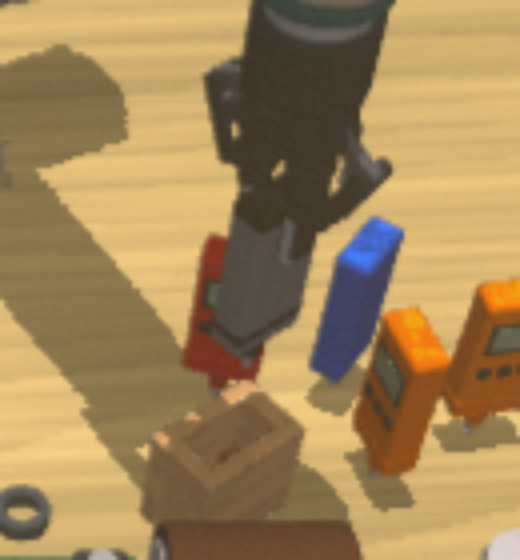

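>>> jog_arm(
  plan=[
    [1, [0, -25, 0], [0, 0, 0]],
    [1, [30, 0, 10], [0, 0, 0]],
    [1, [35, 0, 13], [0, 0, 0]],
    [1, [35, 0, 13], [0, 0, 0]],
    [1, [35, 0, 13], [0, 0, 0]],
    [1, [25, 0, 10], [0, 0, 0]],
    [1, [12, 0, 5], [0, 0, 0]],
    [1, [0, 0, 0], [0, 0, 0]],
  ],
)

```text
clock: 13.95
ee_pos: [566.0, 116.5, 312.4]
tool_rot: [-0.624, 0.625, -0.333, 0.331]
force: [-0.7, 0.3, -1.8]
finger_gap: 0.325
```

```bash
cat > chk.py <<'E'
from nav import *
import cv2,sys
n=sys.argv[1]
e,M=st(); pad=place(sp,[0,64,131])[0]
print('to pad+133',to(pad+[0,0,133]))
g=e+M[:,1]*3; tip=g+M[:,1]*130
S=robot.read_camera('scene');T=robot.read_camera('top')
for c in C: print(c,'pad',proj(c,pad)[0].round(1),'tip pred',tip.round(1),proj(c,tip)[0].round(1))
cv2.imwrite(f'pics/{n}s.png',cv2.convertScaleAbs(cv2.resize(S[120:220,320:420,::-1],None,fx=6,fy=6,interpolation=cv2.INTER_CUBIC),alpha=1.9))
cv2.imwrite(f'pics/{n}t.png',cv2.convertScaleAbs(cv2.resize(T[130:210,240:330,::-1],None,fx=6,fy=6,interpolation=cv2.INTER_CUBIC),alpha=1.9))
E
python3 chk.py k
```

```text
t 13.95 pos [566.  116.5 312.4] F [-0.7  0.3 -1.8] gap 0.325 q [ 0.14  0.2   1.12  0.    1.82 -0.45] 
axes x [ 0.559 -0.829 -0.001] y [-0.003 -0.    -1.   ] z [ 0.829  0.559 -0.003]
to pad+133 [-0.1 48.4  1.6]
scene pad [368.3 203.8] tip pred [565.6 116.5 179.4] [369.5 191.8]
top pad [282.2 171.3] tip pred [565.6 116.5 179.4] [281.1 167.7]
```

View pics/ks.png

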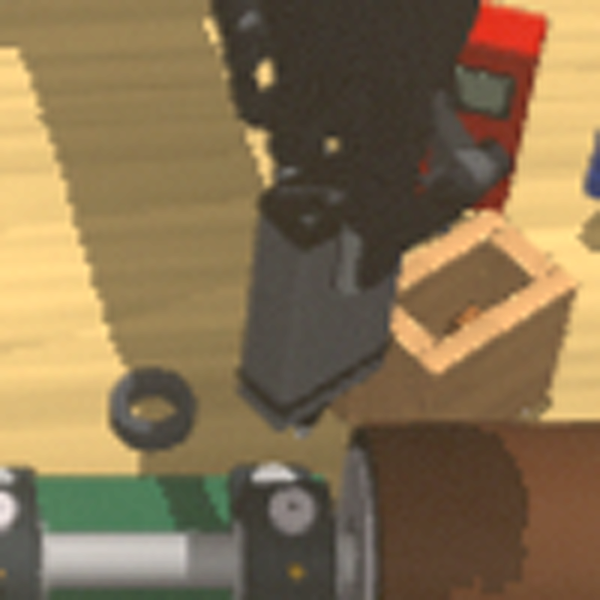

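View pics/kt.png

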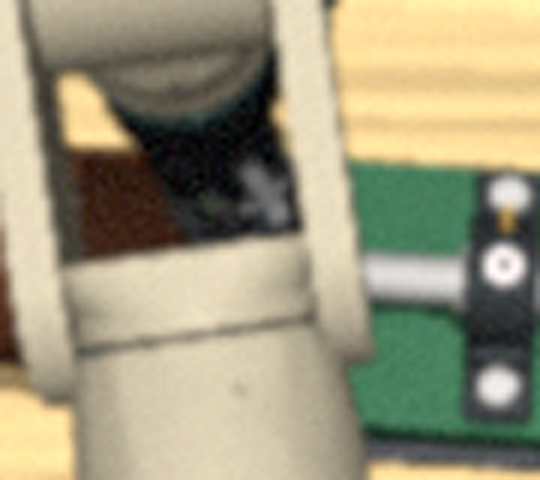

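The tip shows at about (369.5,191) in the scene image, as predicted. Descending to just above the pad.

>>> jog_arm(
  plan=[
    [1, [0, 15, 1.5], [0, 0, 0]],
    [1, [0, 15, 0], [0, 0, 0]],
    [1, [0, 8, 0], [0, 0, 0]],
    [1, [0, 5, 0], [0, 0, 0]],
    [1, [0, 0, 0], [0, 0, 0]],
    [1, [0, 0, 0], [0, 0, 0]],
  ],
)

```text
clock: 14.65
ee_pos: [567.0, 118.2, 271.7]
tool_rot: [0.625, -0.624, 0.331, -0.332]
force: [-0.2, -1.0, -1.3]
finger_gap: 0.317
```

```bash
python3 chk.py l
python3 - <<'E'
import cv2
a=cv2.imread('pics/ls.png'); 
from bench import robot
S=robot.read_camera('scene')
cv2.imwrite('pics/lz.png',cv2.convertScaleAbs(cv2.resize(S[180:220,345:395,::-1],None,fx=15,fy=15,interpolation=cv2.INTER_CUBIC),alpha=2))
E
```

```text
t 14.65 pos [567.  118.2 271.7] F [-0.2 -1.  -1.3] gap 0.317 q [ 0.14  0.2   1.2   0.    1.74 -0.45] 
axes x [ 0.56  -0.828  0.   ] y [ 0.001  0.    -1.   ] z [0.828 0.56  0.001]
to pad+133 [ 0.6  7.7 -0.3]
scene pad [368.3 203.8] tip pred [567.1 118.2 138.7] [368.8 202. ]
top pad [282.2 171.3] tip pred [567.1 118.2 138.7] [281.7 170.7]
```

View pics/lz.png

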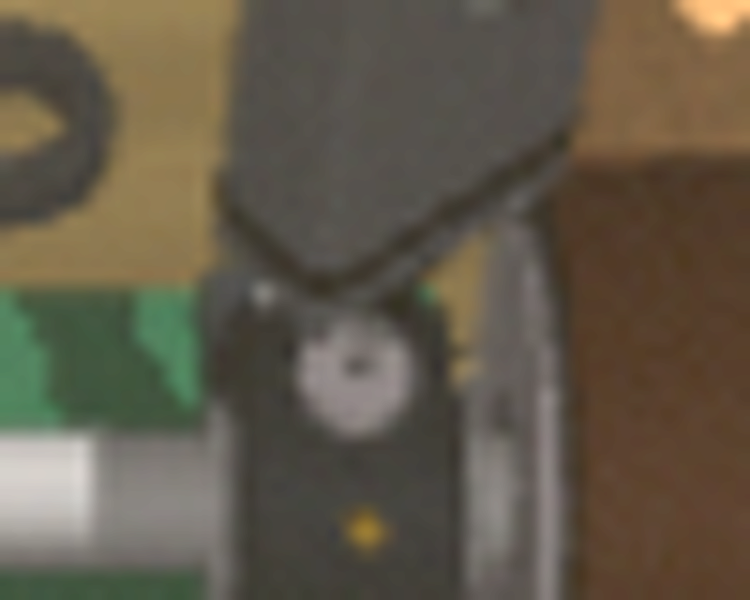

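```bash
cat > cor.py <<'E'
from nav import *
e,M=st(); tip=e+M[:,1]*133; th=np.arctan2(M[1,2],M[0,2])
for nm,x,y in(('b',-14,-29),('a',14,-29),('d',14,29),('c',-14,29)):
  for z in (34,154):
    P=place([tip[0],tip[1],th],[x,y,tip[2]+z]); uv=proj('scene',P)[0]
    print(nm,z,uv.round(1),'zoom lz',((uv-[345,180]+.47)*15).round(), 'zoom s',((uv-[320,120]+.42)*6).round())
E
python3 cor.py
```

```text
t 14.8 pos [567.1 118.1 272. ] F [-0.1 -0.5 -0.9] gap 0.323 q [ 0.14  0.2   1.2   0.    1.74 -0.45] 
axes x [ 0.56  -0.828  0.001] y [ 0.001  0.    -1.   ] z [0.828 0.56  0.001]
b 34 [357.6 196.1] zoom lz [196. 248.] zoom s [228. 459.]
b 154 [361.2 164. ] zoom lz [ 251. -233.] zoom s [250. 266.]
a 34 [365.2 203.2] zoom lz [309. 356.] zoom s [273. 502.]
a 154 [369.6 171.4] zoom lz [ 376. -122.] zoom s [300. 311.]
d 34 [382.4 191.6] zoom lz [568. 181.] zoom s [377. 432.]
d 154 [388.4 159.4] zoom lz [ 658. -302.] zoom s [413. 239.]
c 34 [374.8 184.8] zoom lz [454.  79.] zoom s [331. 391.]
c 154 [380.  152.3] zoom lz [ 532. -409.] zoom s [363. 196.]
```

View pics/ls.png

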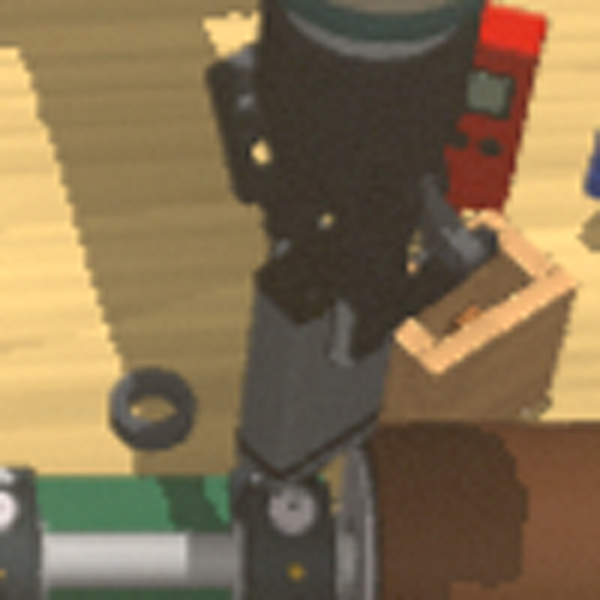

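```bash
cat > zz.py <<'E'
import cv2,sys,numpy as np
from bench import robot
S=np.mean([robot.read_camera('scene')[190:215,355:385,::-1].astype(float) for _ in range(3)],0)
S=np.clip((S-20)*2.3,0,255).astype(np.uint8)
cv2.imwrite(f'pics/{sys.argv[1]}.png',cv2.resize(S,None,fx=24,fy=24,interpolation=cv2.INTER_CUBIC))
E
python3 zz.py m
python3 - <<'E'
import cv2,numpy as np
S=cv2.imread('pics/scene0.png')[190:215,355:385].astype(float);S=np.clip((S-20)*2.3,0,255).astype(np.uint8)
cv2.imwrite('pics/m0.png',cv2.resize(S,None,fx=24,fy=24,interpolation=cv2.INTER_CUBIC))
E
```

```text
(no output)
```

View pics/m.png

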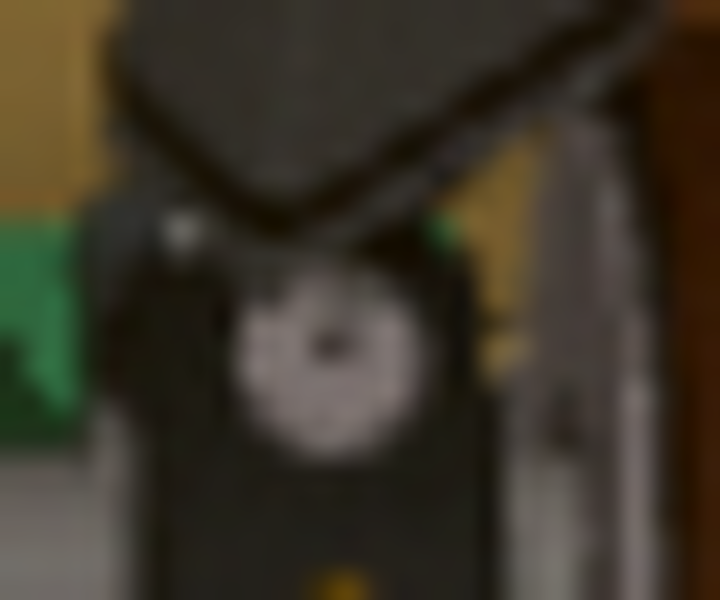

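View pics/m0.png

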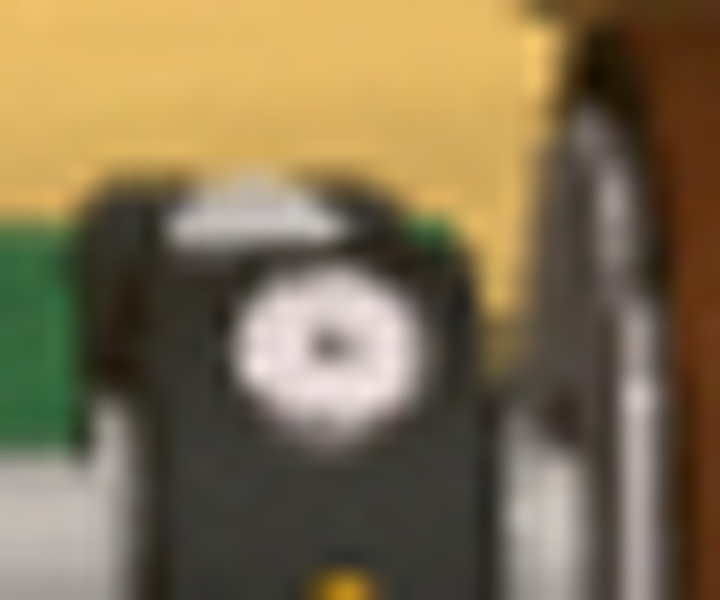

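>>> jog_arm(
  plan=[
    [1, [0.5, 3, 0], [0, 0, 0]],
    [1, [0, 2, 0], [0, 0, 0]],
    [1, [0, 0, 0], [0, 0, 0]],
    [1, [0, 0, 0], [0, 0, 0]],
  ],
)

```text
clock: 15.35
ee_pos: [567.2, 117.7, 266.1]
tool_rot: [-0.625, 0.625, -0.332, 0.331]
force: [0.0, -0.6, -1.5]
finger_gap: 0.321
```

```bash
cat > ff.py <<'E'
from nav import *
import sys
f=[]
for i in range(int(sys.argv[1])):
    robot.read_camera('scene'); f.append(robot.state()['force'])
print(np.mean(f,0).round(2),np.std(f,0).round(2)); st()
E
python3 ff.py 8; python3 zz.py n
```

```text
[-0.11 -0.02 -2.02] [0.3  0.48 0.41]
t 15.75 pos [567.2 117.7 266.4] F [ 0.2  0.6 -1.5] gap 0.323 q [ 0.14  0.2   1.21  0.    1.73 -0.45] 
axes x [ 0.56  -0.828  0.   ] y [ 0.  0. -1.] z [0.828 0.56  0.   ]
```

View pics/n.png

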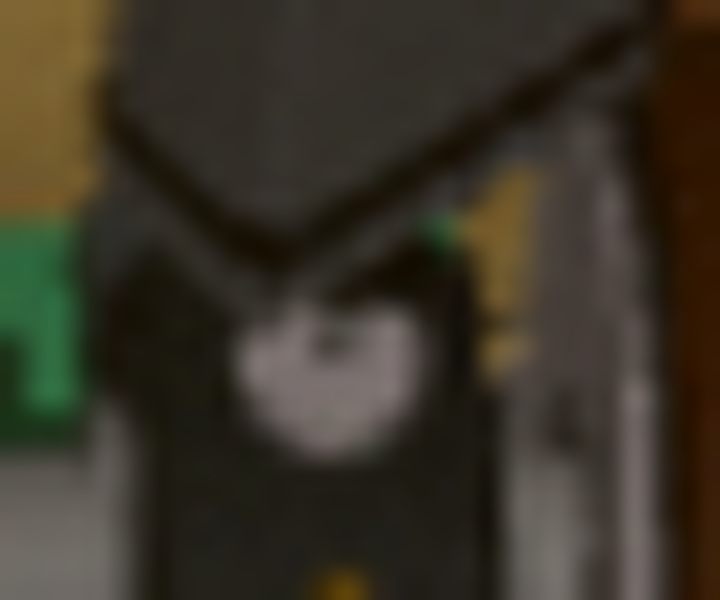

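Run:
```python
import cv2
a=cv2.imread('pics/ks.png')[350:460,220:400]; cv2.imwrite('pics/kz.png',cv2.convertScaleAbs(cv2.resize(a,None,fx=4,fy=4),alpha=1.5,beta=-20))
```

```text
(no output)
```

View pics/kz.png

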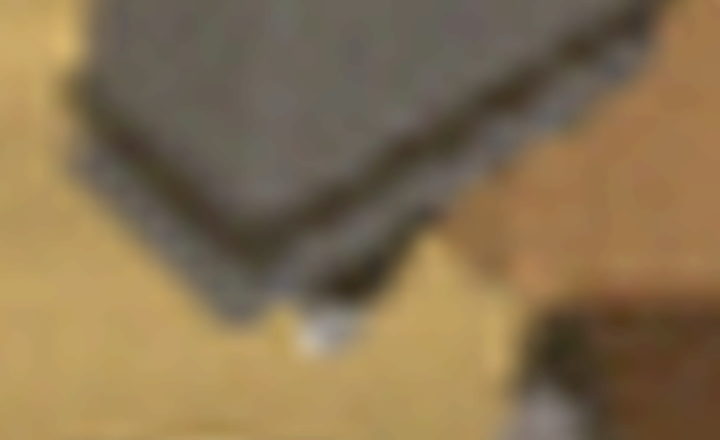

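The zoom shows the bright tip's lower rim at about (369.7,192.5), against a predicted 192.7, so the in-hand position is right. Now down to contact.

>>> jog_arm(
  plan=[
    [1, [0, 2, 0], [0, 0, 0]],
    [1, [0, 2, 0], [0, 0, 0]],
    [1, [0, 0, 0], [0, 0, 0]],
    [1, [0, 0, 0], [0, 0, 0]],
  ],
)

```text
clock: 16.3
ee_pos: [567.3, 117.7, 262.5]
tool_rot: [0.625, -0.624, 0.331, -0.332]
force: [1.0, -0.6, -0.6]
finger_gap: 0.318
```

```bash
python3 ff.py 10
```

```text
[0.23 0.08 0.09] [0.77 0.47 0.63]
t 16.8 pos [567.2 117.7 262.4] F [0.1 0.3 0.2] gap 0.323 q [ 0.14  0.2   1.22  0.    1.72 -0.45] 
axes x [ 0.56  -0.828 -0.   ] y [ 0.  0. -1.] z [0.828 0.56  0.   ]
```

>>> jog_arm(
  plan=[
    [1, [0, 1.5, 0], [0, 0, 0]],
    [1, [0, 0, 0], [0, 0, 0]],
    [1, [0, 0, 0], [0, 0, 0]],
  ],
)

```text
clock: 17.1
ee_pos: [567.2, 117.7, 260.9]
tool_rot: [0.625, -0.624, 0.332, -0.332]
force: [1.5, 0.9, 1.5]
finger_gap: 0.318
```

```bash
python3 ff.py 30; python3 zz.py o
```

```text
[0.88 0.31 0.62] [0.46 0.55 0.52]
t 18.6 pos [567.2 117.7 260.8] F [ 0.7  0.8 -0.1] gap 0.325 q [ 0.14  0.2   1.22  0.    1.72 -0.45] 
axes x [ 0.56  -0.828 -0.   ] y [ 0.  0. -1.] z [0.828 0.56  0.   ]
```

View pics/o.png

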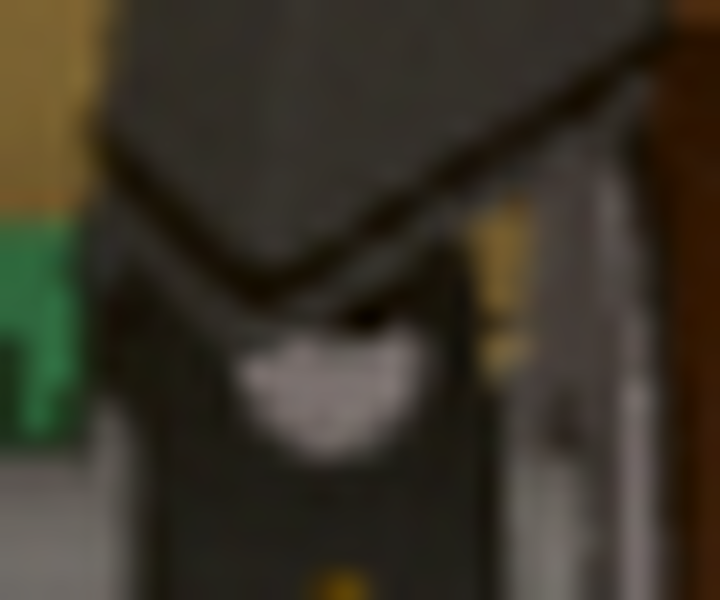

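Contact confirmed, with a gradient of about 0.33 N/mm, so it's still on the spring. I'll lift briefly for a better weight baseline so I can set the depth accurately.

>>> jog_arm(
  plan=[
    [1, [0, -4, 0], [0, 0, 0]],
    [1, [0, -4, 0], [0, 0, 0]],
    [1, [0, 0, 0], [0, 0, 0]],
    [1, [0, 0, 0], [0, 0, 0]],
  ],
)

```text
clock: 19.15
ee_pos: [567.1, 117.6, 268.6]
tool_rot: [-0.624, 0.625, -0.332, 0.331]
force: [-0.0, -1.0, -2.6]
finger_gap: 0.317
```

```bash
python3 ff.py 60
```

```text
[-0.12  0.07 -1.88] [0.48 0.54 0.49]
t 22.15 pos [567.2 117.7 268.8] F [ 0.   0.6 -1.9] gap 0.319 q [ 0.14  0.2   1.21  0.    1.73 -0.45] 
axes x [ 0.56  -0.828 -0.   ] y [ 0.  0. -1.] z [0.828 0.56  0.   ]
```

>>> jog_arm(
  plan=[
    [1, [0, 3, 0], [0, 0, 0]],
    [1, [0, 2, 0], [0, 0, 0]],
    [1, [0, 2, 0], [0, 0, 0]],
    [1, [0, 2, 0], [0, 0, 0]],
    [1, [0, 0, 0], [0, 0, 0]],
    [1, [0, 0, 0], [0, 0, 0]],
  ],
)

```text
clock: 22.75
ee_pos: [567.3, 117.7, 260.1]
tool_rot: [0.625, -0.624, 0.331, -0.332]
force: [0.8, 0.4, 0.5]
finger_gap: 0.321
```

```bash
python3 ff.py 60
```

```text
[0.43 0.2  0.89] [0.52 0.45 0.5 ]
t 25.75 pos [567.2 117.7 259.9] F [ 0.3 -0.2  0.6] gap 0.316 q [ 0.14  0.2   1.22  0.    1.72 -0.45] 
axes x [ 0.56  -0.828 -0.   ] y [ 0.  0. -1.] z [0.828 0.56  0.   ]
```

Pressing force is 2.77 N (about 5.1 mm in, target 2.8 N at 5 mm). One last look before handing in.

Run:
```python
import cv2
from bench import robot
S=robot.read_camera('scene'); cv2.imwrite('pics/z.png',cv2.convertScaleAbs(S[90:290,130:500,::-1].repeat(2,0).repeat(2,1),alpha=1.5))
```

```text
(no output)
```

View pics/z.png

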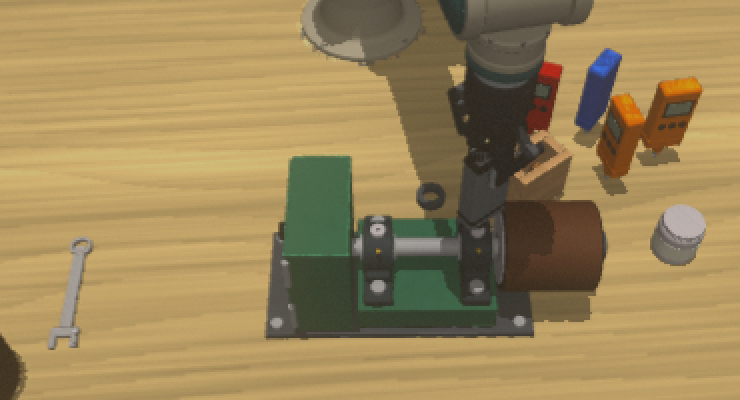

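The door is shut, the checker is upright on the drum-side pad, and the bystanders haven't moved.

```bash
python3 -c "
from bench import robot
print(robot.close_job(), robot.state()['clock'])"
```

```text
the job is handed in; nothing more can be done
the job is handed in; nothing more can be done
```

I pushed the guard door shut, took the grey checker out of its holder, and handed the job in at about 26 s while still holding it upright on the drum-side pad.

- **Door:** after I backed the arm off, both cameras showed the door's edge parallel to the guard, at about 0 rad. I did not see the snap itself. The highest force I read while pushing was about 16 N.
- **Press depth:** the press force was 2.77 N above the lifted weight, which means the tip is about 5 mm in (half-way). Reckoning from the arm's height instead gives about 4 mm. I went by the force, because the height estimate rests on the camera calibration, which is good to about 2 mm, and on how the checker sits in the grip.
- **Position on the pad:** the measured tool position is within 0.3 mm of where I measured the pad centre. The cameras' 2 mm calibration applies here too. The rubber nose hides the contact point, so my last direct check of the tip was a scene-camera view above the pad, which matched the prediction within about 1 pixel (3–4 mm).
- **Other things:** in the last picture the tin, wrench, collar and look-alikes were where they started.

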